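Feed the rack train home and start the sampler

ROBOT

A 7-joint arm with a two-finger parallel gripper is mounted at the origin on the work surface. World frame = base frame: x ahead of the robot, y to its left, z up, the work surface at z = 0. Lengths are in m, angles in rad, forces in N, time in s.
With the tool pointing down it reaches from about 0.4 to 0.875 m from the base axis. Payload 19.3 kg.
Tool frame: the origin (TCP) lies midway between the tips of the shut fingers; the grasp point (between the pads) lies 19 mm behind it (bot.pinch_z is the distance from the TCP to the grasp point, in m); z points along the fingers, y is the line along which they close (so a half turn about z gives the same grasp; the last joint's range is limited). The gripper opens to 85 mm and grips with 20 to 120 N. Pads are 22 mm wide; open, the fingers measure 114 mm over their backs; the gripper's body (76 mm by 85 mm) begins 54 mm behind the grasp point. The pads swing forward as they close: fully open they stand 13 mm farther back than shut.
Start: joints at [-1.398, 0.521, -0.036, 1.599, 0.021, 1.021, -0.113], TCP at [0.15, 0.607, 0.231] pointing down, gripper open.
Joint ranges: [-2.91, 2.91], [-0.3, 2.13], [-1.5, 1.42], [0.17, 2.43], [-1.26, 4.41], [0.16, 1.93], [-2.52, 2.52]. Speed limits (rad/s): [1.89, 1.89, 2.39, 2.39, 3.01, 3.01, 3.01].

INTERFACE

Orientations are given as [roll, pitch, yaw] about the fixed x, y, z axes, in that order (R = Rz(yaw) Ry(pitch) Rx(roll)).
In Python, from workcell import observe, viewer, bot gives the robot as it stands. The module is installed in compiled form; this text tells all that it offers.
- The arm moves only by the tool play_rows, never from a script. Its argument "motion" is a list of rows, each a list of 7 numbers: the shift along the tool's x, y, z in cm, then the turn, a rotation vector about the tool's x, y, z in rad, then the opening, from -1 (shut) to 1 (fully open), so that 0 is half open. A call has exactly 5 rows; each row is the pose to reach, as a shift and turn from the pose commanded when the call began, along the tool's axes at that moment; what a row does not reach only later rows make up. A row lasts 1/10 s, in which the tool goes at most 50 mm and 8.59 degrees, less where a joint would pass 70% of its speed; a pose out of reach is approached as far as the arm can. A call with a gripper value outside its range is refused whole. The fingers move at their own pace and stop on an object; "squeeze" is the grip in N (left out, the last holds). Time passes only in rows, so rows that repeat a pose let the fingers close, or fill a call up. It gives the time, the measured TCP pose, the force, the opening and the grip force at its end, in the units of the state.
- observe(): the state, without advancing time (a new reading comes with each control period).
- viewer.grab_frame(name): name is "scene" or "top" or "wrist"; returns (picture, depth): 420x560x3 uint8, red, green, blue; 420x560 float32, m along the optical axis (not along the pixel's ray), 0 where there is no reading.
- viewer.camera_info(name): a dict with "fx", "fy", "cx", "cy" (pixels), "R" (3x3) and "t" (3): a world point X has camera coordinates R X + t. Camera axes: x right, y down, z forward; pixel columns grow to the right and rows downward; lengths in m; the calibration is good to about 2 mm. The wrist camera is an equidistant fisheye: a pixel r from the principal point sees the ray r / f radians off the axis. A picture is of the moment at which its call begins: read the wrist's pose just before it. camera_info takes no time and is no camera call; for the wrist camera it gives the pose at the moment of the call.
- bot.job_done(): hands the job in; it is judged then, once.
The state is a dict: "clock": time; "qpos": joint angles; "qd": joint speeds; "joint_efforts": joint torques, N m; "position": TCP position; "tool_rot": TCP orientation; "force": force on the tool from outside, world axes, zero at the start; "moment": the same for the moment, N m; "grip_width": finger opening in m; "finger_force": force on a finger pad.
Only numpy, scipy, OpenCV 4.12 (cv2) and the standard library are available. Lean on these libraries where they do the work, as an engineer would, in place of code of your own. Each camera call takes 0.05 s, during which the arm holds its last target. There are 200 camera calls.

TASK

Five vial racks stand in a row on the autosampler's loading lane, short of its end stop: push the whole row gently along the lane from its tail, as one train, until it is packed fully home against the stop, and then press the green start key. Only push, with fingertips: no rack may be lifted, tipped or knocked along. Leave the red key and everything else on the bench alone.

Things in the scene. Friction and masses are not known exactly. Their poses are not given: they have to be found in the camera images.
- loader: Rack loader of an autosampler, fixed. Origin on the bench under the lane's middle; +y along the lane to the end stop, x across, z up. White lane floor 18 mm above the bench from y = -200 to 170 mm, open above and at its -y end, between two aluminium guide rails 115 mm apart inside, 6 mm thick, tops 11 mm above the lane floor. Sliding all five racks takes about 2 to 6 N.
- stop_face (a point): Centre of the face of the steel end stop plate, at lane floor level (18 mm above the bench; plate top 52 mm above the bench). Axes as the loader's, +y pointing into the stop. When the row is home the tail rack's origin is 135 mm from here.
- lane_entry (a point): Middle of the open entry end of the lane, at lane floor level; axes as the loader's.
- rack_a: One of five equal vial racks (white septum and pale vials) in a row on the lane, face to face (0.3 mm apart), in any order. Blue block 112 mm across the lane (x), 30 mm along it (y), 26 mm high; four fixed vials 22 mm thick reach 53 mm above its underside. Origin: centre of its underside, +y to the stop. About 0.13 kg; 1.5 mm play to each guide rail.
- rack_b: One of five equal vial racks (yellow septum and yellow vials) in a row on the lane, face to face (0.3 mm apart), in any order. Blue block 112 mm across the lane (x), 30 mm along it (y), 26 mm high; four fixed vials 22 mm thick reach 53 mm above its underside. Origin: centre of its underside, +y to the stop. About 0.13 kg; 1.5 mm play to each guide rail.
- rack_c: One of five equal vial racks (red septum and rose vials) in a row on the lane, face to face (0.3 mm apart), in any order. Blue block 112 mm across the lane (x), 30 mm along it (y), 26 mm high; four fixed vials 22 mm thick reach 53 mm above its underside. Origin: centre of its underside, +y to the stop. About 0.13 kg; 1.5 mm play to each guide rail.
- rack_d: One of five equal vial racks (green septum and green vials) in a row on the lane, face to face (0.3 mm apart), in any order. Blue block 112 mm across the lane (x), 30 mm along it (y), 26 mm high; four fixed vials 22 mm thick reach 53 mm above its underside. Origin: centre of its underside, +y to the stop. About 0.13 kg; 1.5 mm play to each guide rail.
- rack_e: One of five equal vial racks (blue septum and brown vials) in a row on the lane, face to face (0.3 mm apart), in any order. Blue block 112 mm across the lane (x), 30 mm along it (y), 26 mm high; four fixed vials 22 mm thick reach 53 mm above its underside. Origin: centre of its underside, +y to the stop. About 0.13 kg; 1.5 mm play to each guide rail.
- start_key (a joint): Green (start) push key, 22 mm in diameter, on the loader's housing, pressed straight down: 0 = up, 0.006 m = fully down; spring return, about 1.4 N to start and 4.5 N fully down; it acts from half its travel (3 mm).
- start_key_top (a point): Centre of the top of the green start key, about 63 mm above the bench, in its grey collar of 38 mm; the keys are 70 mm apart. The housing's top is 45 mm above the bench (loader x = -83 to 217, y = 176 to 320 mm); its column at loader x = 150, y = 225 with a short swing arm is 233 mm high.
- stop_key (a joint): Red (stop) push key, 22 mm in diameter, on the loader's housing, pressed straight down: 0 = up, 0.006 m = fully down; spring return, about 1.4 N to start and 4.5 N fully down; it acts from half its travel (3 mm).
- stop_key_top (a point): Centre of the top of the red stop key, the one further from the racks.
- spare_rack: A sixth rack of the same kind (orange septa), 112 x 30 mm, 53 mm high, standing on the bench on the robot's side of the lane; not part of the row. Origin at the centre of its underside.
- loose_vial: Amber crimp vial, 22 mm thick, 46 mm high, on the bench; origin at the centre of its underside.
- amber_bottle: Amber reagent bottle with blue cap, 60 mm thick, 105 mm high; origin at the centre of its underside.
- white_jar: White jar with black cap, 66 mm thick, 85 mm high; origin at the centre of its underside.
- clear_bottle: Clear glass bottle with blue cap, 56 mm thick, 110 mm high; origin at the centre of its underside.
- beaker: Glass beaker, 68 mm thick, 85 mm high; origin at the centre of its underside.
- wash_bottle: White wash bottle with red cap and bent spout, 66 mm thick, 170 mm high; origin at the centre of its underside.
Not all that is in view belongs to the job. What is shaped like the rack_a but black is not meant. Leave any black look-alike of the rack_d alone.

How it is judged:
On the way, in this order (a step that is already met when the one before it is completed fails the run):
1. all five racks are packed home against the end stop, at rest (y of each of rack_a, rack_b, rack_c, rack_d, rack_e in the frame of stop_face above -0.139 m and angle between each of rack_a, rack_b, rack_c, rack_d, rack_e's own z axis and vertical below 0.08 rad and z of each of rack_a, rack_b, rack_c, rack_d, rack_e in the frame of stop_face below 0.004 m and angle between the y axis of each of rack_a, rack_b, rack_c, rack_d, rack_e and the y axis of loader, either way round below 0.08 rad and linear speed of each of rack_a, rack_b, rack_c, rack_d, rack_e below 0.01 m/s), for 0.2 s.
2. the green start key is pressed with the racks home (value of joint start_key above 0.003 m and y of each of rack_a, rack_b, rack_c, rack_d, rack_e in the frame of stop_face above -0.139 m), for 0.05 s.
At the end, for the whole second after the job is handed in: All five racks upright, square and at rest on the lane floor, packed against the stop: every rack's origin less than 139 mm from the stop face (135 when tight). The green key was pressed past 3 mm with the racks home and is up again (all of step 1 and value of joint start_key below 0.0015 m); the robot touches nothing.
It fails at once if a rack of the row is lifted (over 8 mm off the lane floor) or tipped (over 0.25 rad) (z of any of rack_a, rack_b, rack_c, rack_d, rack_e in the frame of stop_face above 0.008 m or angle between any of rack_a, rack_b, rack_c, rack_d, rack_e's own z axis and vertical above 0.25 rad).
It fails at once if a rack is knocked along (faster than 0.25 m/s) or rammed (pressed by the robot with over 45 N) (linear speed of any of rack_a, rack_b, rack_c, rack_d, rack_e above 0.25 m/s or contact force between the fingers and rack_a above 45 N or contact force between the fingers and rack_b above 45 N or contact force between the fingers and rack_c above 45 N or contact force between the fingers and rack_d above 45 N or contact force between the fingers and rack_e above 45 N).
It fails at once if the green key is pressed before the racks are home (value of joint start_key above 0.003 m and not (y of each of rack_a, rack_b, rack_c, rack_d, rack_e in the frame of stop_face above -0.139 m)).
It fails at once if the red key is pressed (value of joint stop_key above 0.003 m).
It fails at once if a bystander on the bench is moved more than 15 mm (distance of any of spare_rack, loose_vial, amber_bottle, white_jar, clear_bottle, beaker, wash_bottle from where it was at the start of the episode above 0.015 m).
It also fails if it takes over 45 s, if anything falls off the work surface, if the arm or the gripper's body presses on something with over 40 N, if the wrist force passes 120 N, or if a joint passes its speed limit or range.

## Working session

There is one attempt and no reset: what is moved stays moved. The work goes in short steps, Python scripts to look and compute and a tool call to move; the robot and the scene stay as the last step left them, time stands still between calls to the robot, and variables do not carry over. Pictures are saved under pics/ and viewed, at most 10 in all, crops included, and the job is handed in when it is done.

Besides the shell and the picture viewer there is one more tool, called after "Call:" as a command line: name --pt "numbers of a row" for each row, then --argument value for the rest. play_rows: Moves the arm, as the interface text tells. Its arguments: {"type":"object","properties":{"motion":{"type":"array"},"squeeze":{"type":"number"}},"required":["motion"]}

```bash
mkdir -p pics; python3 - <<'E'
from workcell import observe, viewer, bot
import cv2, numpy as np
s=observe(); print(s['clock'],s['position'],s['tool_rot'],s['grip_width'],s['force'])
for n in ['scene','top']:
    p,d=viewer.grab_frame(n); cv2.imwrite(f'pics/{n}0.png',p[:,:,::-1]); np.savez(f'{n}0.npz',p=p,d=d)
    c=viewer.camera_info(n); print(n,c)
E
```

```text
0.0 [0.15022295 0.60634719 0.23073948] [-3.14049657e+00  8.41856773e-05  2.89879125e+00] 0.08607735430032983 [-0.4588537  -0.45192793 -0.18748834]
scene {'fx': 492.3859673581806, 'fy': 492.3859673581806, 'cx': 283.3501846889601, 'cy': 202.84495651278706, 'R': array([[ 0.65952882,  0.75165672, -0.00582315],
       [ 0.50890099, -0.45220142, -0.73248458],
       [-0.55321019,  0.48013128, -0.68075872]]), 't': array([-0.3790532 , -0.23731885,  1.64972233])}
top {'fx': 412.8752097298281, 'fy': 412.8752097298281, 'cx': 274.4996874737445, 'cy': 207.2728542022114, 'R': array([[-0.01232342, -0.99990593, -0.00602259],
       [-0.99521615,  0.01284896, -0.09684899],
       [ 0.09691727,  0.00480027, -0.99528087]]), 't': array([0.02123562, 0.54405625, 1.30596188])}
```

View pics/top0.png

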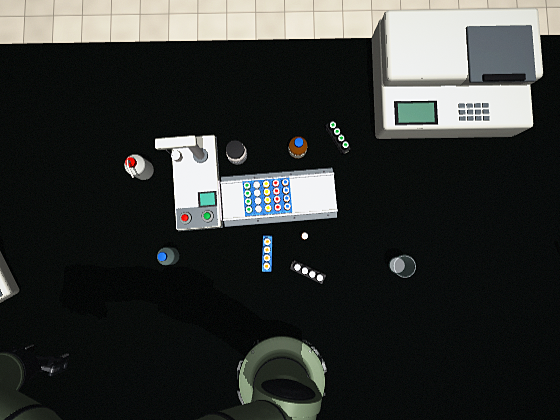

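View pics/scene0.png

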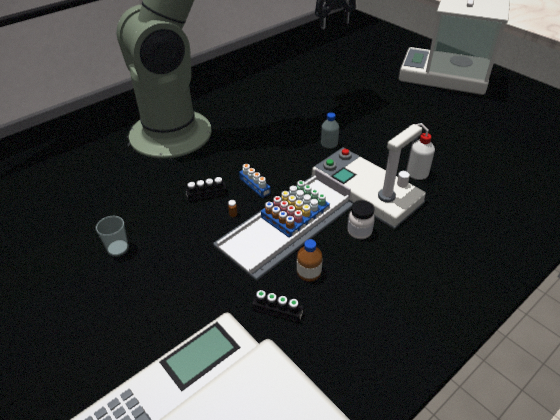

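The top view shows the loader: stop and housing on the left at u≈220, the lane running to u≈337. The racks from the stop are green (247), white (257), yellow (266), red (277) and blue (287), so blue (rack_e) is the tail. The green key is at (207,216) and the red key at (185,217).

Possible mix-ups:
- Spare rack with orange septa at (267,253)
- Black rack with white septa at (308,272)
- Black rack with green septa at (339,137)

My choice is the five blue blocks inside the rails, and the crop will check it.

```bash
cat > h.py <<'E'
import numpy as np
from workcell import viewer
def ray(cam,u,v,z):
    c=viewer.camera_info(cam); R,t=c['R'],c['t']
    d=R.T@np.array([(u-c['cx'])/c['fx'],(v-c['cy'])/c['fy'],1.]); o=-R.T@t
    return o+d*(z-o[2])/d[2]
E
python3 - <<'E'
import numpy as np,cv2
from h import *
p=np.load('top0.npz')['p']
crop=p[120:290,145:355]; cv2.imwrite('pics/c1.png',cv2.resize(crop[:,:,::-1],None,fx=3.5,fy=3.5,interpolation=cv2.INTER_CUBIC))
h=cv2.cvtColor(p,cv2.COLOR_RGB2HSV).astype(int)
def blobs(m,z,name,box,amin=4):
    n,l,s,c=cv2.connectedComponentsWithStats(m.astype('uint8'))
    for i in range(1,n):
        if s[i,4]>=amin and box[0]<c[i,0]<box[1] and box[2]<c[i,1]<box[3]: print(name,c[i].round(1),s[i,4],ray('top',*c[i],z).round(4))
H,S,V=h[...,0],h[...,1],h[...,2]
blobs((H>45)&(H<80)&(S>130)&(V>60),.063,'greenkey',(170,225,200,235))
blobs(((H<8)|(H>172))&(S>130)&(V>60),.063,'redkey',(170,225,200,235))
# blue block region of row
m=((H>100)&(H<125)&(S>120)&(V>60)).astype('uint8'); m[:, :235]=0; m[:,300:]=0; m[:170]=0; m[222:]=0
m=cv2.morphologyEx(m,cv2.MORPH_CLOSE,np.ones((9,9)))
c=max(cv2.findContours(m,0,2)[0],key=cv2.contourArea); r=cv2.minAreaRect(c); b=cv2.boxPoints(r)
print(r); [print('row',q,ray('top',*q,.044).round(4)) for q in b]
# lane white incl rails
w=((S<60)&(V>130)).astype('uint8'); w[:,:222]=0; w[:,345:]=0; w[:165]=0; w[228:]=0
w=cv2.morphologyEx(w|m,cv2.MORPH_CLOSE,np.ones((5,5)))
c=max(cv2.findContours(w,0,2)[0],key=cv2.contourArea); r=cv2.minAreaRect(c)
print(r); [print('lane',q,ray('top',*q,.02).round(4)) for q in cv2.boxPoints(r)]
E
```

```text
greenkey [206.5 215.5] 32 [0.5176 0.2277 0.063 ]
redkey [184.3 217.2] 38 [0.5132 0.2973 0.063 ]
((266.8310241699219, 196.47242736816406), (34.96215057373047, 47.086795806884766), 85.2363510131836)
row [241.91724 181.00691] [0.6285 0.1177 0.044 ]
row [288.84137 177.09657] [ 0.6392 -0.0329  0.044 ]
row [291.7448  211.93794] [ 0.527  -0.0404  0.044 ]
row [244.82068 215.84828] [0.5164 0.109  0.044 ]
((278.5685119628906, 196.96380615234375), (49.32571792602539, 114.51702880859375), 85.33314514160156)
lane [219.49321 177.04138] [0.6465 0.193  0.02  ]
lane [333.63058 167.72406] [ 0.6724 -0.1806  0.02  ]
lane [337.6438  216.88623] [ 0.5111 -0.1893  0.02  ]
lane [223.50644 226.20355] [0.4856 0.1799 0.02  ]
```

View pics/c1.png

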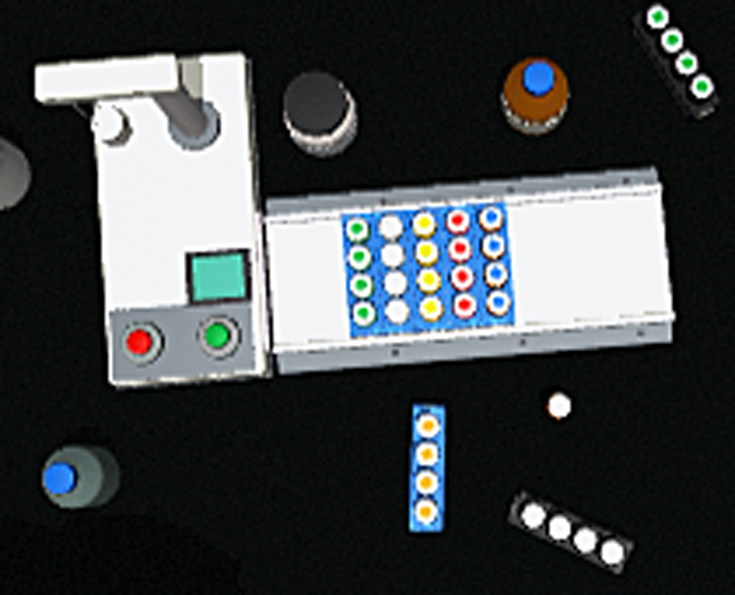

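The crop confirms it: the five blue blocks between the rails are the row, and both black racks and the orange-septa spare stand outside the lane. Loader yaw is about 0.069 rad. The tail face is near (0.583,-0.037) and the stop is about 70 mm ahead of the front rack. I'll move over the lane behind the tail, with the fingers half open across it.

Call:
play_rows --pt "-5 -4.8 0 0 0 0.12 0" --pt "-10 -9.6 0 0 0 0.24 0" --pt "-14 -13.4 0 0 0 0.36 0" --pt "-18 -17.2 0 0 0 0.48 0" --pt "-21 -20 0 0 0 0.6 0"

```text
clock: 0.6
position: [0.285, 0.3937, 0.2312]
tool_rot: [-3.141, -0.0, 2.294]
force: [1.6, 1.6, 0.3]
grip_width: 0.0427
finger_force: 0.0
```

```bash
cat >> h.py <<'E'
from scipy.spatial.transform import Rotation as Ro
from workcell import observe
U=np.array([-.069,.9976,0]); X=np.array([.9976,.069,0])
def to(target,yaw=1.640):
    s=observe(); R=Ro.from_euler('xyz',s['tool_rot']); T=Ro.from_euler('xyz',[np.pi,0,yaw])
    print(round(s['clock'],2),np.round(s['position'],4),np.round(s['tool_rot'],3),np.round(s['force'],1),round(s['grip_width'],4))
    print('q',np.round(s['qpos'],2))
    print('move cm',(R.inv().apply(np.array(target)-s['position'])*100).round(2),'turn',(R.inv()*T).as_rotvec().round(3))
E
python3 -c "
from h import *
to([.586,-.082,.231])"
```

```text
0.6 [0.285  0.3937 0.2312] [-3.141 -0.     2.294] [1.6 1.6 0.3] 0.0427
q [-1.18  0.3   0.15  1.96 -0.06  0.88 -0.28]
move cm [-5.558e+01 -8.910e+00  2.000e-02] turn [-0.    -0.     0.654]
```

Call:
play_rows --pt "-5 -0.8 0 0 0 0.12 0" --pt "-10 -1.6 0 0 0 0.24 0" --pt "-14 -2.2 0 0 0 0.36 0" --pt "-18 -2.9 0 0 0 0.48 0" --pt "-22 -3.5 0 0 0 0.6 0"

```text
clock: 1.1
position: [0.4051, 0.2065, 0.2314]
tool_rot: [-3.142, -0.0, 1.694]
force: [0.8, 0.4, 0.5]
grip_width: 0.0428
finger_force: 0.0
```

```bash
python3 -c "
from h import *
to([.586,-.082,.231])"
```

```text
1.1 [0.4051 0.2065 0.2314] [-3.142 -0.     1.694] [0.8 0.4 0.5] 0.0428
q [-0.91  0.26  0.37  2.04 -0.12  0.86 -0.34]
move cm [-3.085e+01  1.441e+01  3.000e-02] turn [-0.    -0.     0.054]
```

Call:
play_rows --pt "-4 1.9 0 0 0 0.02 0" --pt "-8 3.8 0 0 0 0.04 0" --pt "-12 5.7 0 0 0 0.054 0" --pt "-16 7.5 0 0 0 0.054 0" --pt "-20 9.4 0 0 0 0.054 0"

```text
clock: 1.6
position: [0.5239, 0.0202, 0.2312]
tool_rot: [-3.141, -0.0, 1.645]
force: [1.0, 0.8, -0.0]
grip_width: 0.0425
finger_force: 0.0
```

```bash
python3 -c "
from h import *
to([.586,-.082,.231])"
```

```text
1.6 [0.5239 0.0202 0.2312] [-3.141 -0.     1.645] [ 1.   0.8 -0. ] 0.0425
q [-0.49  0.39  0.44  1.88 -0.21  0.91  0.13]
move cm [-10.65   5.43   0.02] turn [-0.    -0.     0.005]
```

Call:
play_rows --pt "-4 2 0 0 0 0.005 0" --pt "-7 3.6 0 0 0 0.005 0" --pt "-9.4 4.8 0 0 0 0.005 0" --pt "-10.6 5.4 0 0 0 0.005 0" --pt "-10.6 5.4 0 0 0 0.005 0"

```text
clock: 2.1
position: [0.5852, -0.0813, 0.2309]
tool_rot: [-3.141, 0.001, 1.638]
force: [-0.0, 0.7, -0.4]
grip_width: 0.0426
finger_force: 0.0
```

```bash
python3 - <<'E'
from h import *
import cv2
to([.586,-.082,.026])
c=viewer.camera_info('wrist'); p,d=viewer.grab_frame('wrist'); print(c)
cv2.imwrite('pics/w1.png',p[:,:,::-1]); np.savez('w1.npz',p=p,d=d,R=c['R'],t=c['t'])
E
```

```text
2.1 [ 0.5852 -0.0813  0.2309] [-3.141e+00  1.000e-03  1.638e+00] [-0.   0.7 -0.4] 0.0426
q [-0.27  0.5   0.45  1.71 -0.25  0.98  0.33]
move cm [-0.07  0.09 20.49] turn [-0.001  0.001 -0.002]
{'fx': 325.19226210127806, 'fy': 325.19226210127806, 'cx': 282.7999931957456, 'cy': 209.53322438618272, 'R': array([[ 0.9978023 ,  0.06624425, -0.00150499],
       [ 0.06368635, -0.95250885,  0.29777668],
       [ 0.01829247, -0.2972181 , -0.95463437]]), 't': array([-0.57754226, -0.15317142,  0.34486061])}
```

View pics/w1.png

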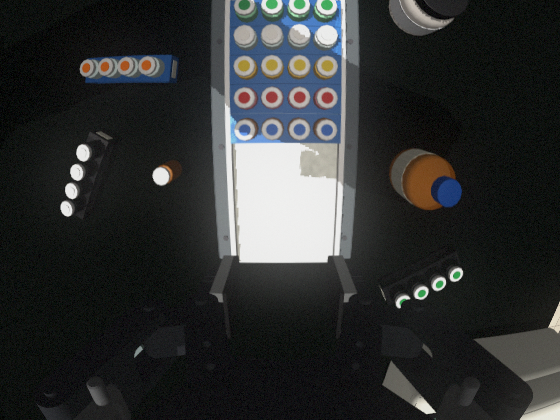

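The wrist view shows the row's tail edge (block top) at v≈143, u 231 to 339, the lane entry at v≈262 and both fingers clear, with the row lined up squarely.

```bash
cat >> h.py <<'E'
def wray(c,u,v,z):
    x,y=(u-c['cx'])/c['fx'],(v-c['cy'])/c['fy']; r=np.hypot(x,y)+1e-12
    d=c['R'].T@np.array([x/r*np.sin(r),y/r*np.sin(r),np.cos(r)]); o=-c['R'].T@c['t']
    return o+d*(z-o[2])/d[2]
E
python3 - <<'E'
from h import *
z=np.load('w1.npz'); p=z['p']
c=dict(fx=325.192,fy=325.192,cx=282.8,cy=209.533,R=z['R'],t=z['t'])
print(p[135:150,236].tolist())
for u,v,h in [(231,143,.044),(339,143,.044),(239,262,.018),(335,263,.018),(233,200,.029),(344,200,.029)]:
    print(u,v,wray(c,u,v,h).round(4))
E
```

```text
[[223, 226, 229], [171, 192, 218], [111, 161, 216], [118, 171, 223], [120, 177, 225], [121, 176, 225], [116, 171, 222], [132, 176, 224], [193, 211, 230], [230, 232, 234], [236, 236, 236], [236, 236, 235], [236, 236, 235], [235, 235, 234], [233, 234, 232]]
231 143 [ 0.5286 -0.0404  0.044 ]
339 143 [ 0.6386 -0.033   0.044 ]
239 262 [ 0.5374 -0.1868  0.018 ]
335 263 [ 0.6552 -0.1805  0.018 ]
233 200 [ 0.5304 -0.1052  0.029 ]
344 200 [ 0.6536 -0.0969  0.029 ]
```

Call:
play_rows --pt "0 0.2 4 0 0 0 0" --pt "0 0.3 8 0 0 0 0" --pt "0 0.3 12 0 0 0 0" --pt "0 0.3 15 0 0 0 0" --pt "0 0.3 17 0 0 0 0"

```text
clock: 2.65
position: [0.5867, -0.0776, 0.0592]
tool_rot: [-3.139, -0.001, 1.642]
force: [-0.4, 0.2, 1.1]
grip_width: 0.0426
finger_force: 0.0
```

Call:
play_rows --pt "0 0 1 0 0 0 0" --pt "0 0 2 0 0 0 0" --pt "0 0 3 0 0 0 0" --pt "0 0 3.4 0 0 0 0" --pt "0 0 3.4 0 0 0 0"

```text
clock: 3.15
position: [0.588, -0.0796, 0.0272]
tool_rot: [-3.141, -0.0, 1.64]
force: [-0.6, 0.2, 0.7]
grip_width: 0.0432
finger_force: 0.0
```

```bash
python3 -c "
from h import *
to(np.array([.5836,-.0367,.026])-.012*U)"
```

```text
3.15 [ 0.588  -0.0796  0.0272] [-3.141 -0.     1.64 ] [-0.6  0.2  0.7] 0.0432
q [-0.17  0.78  0.3   1.83 -0.39  0.59  0.44]
move cm [ 3.11 -0.14  0.12] turn [-0. -0. -0.]
```

Call:
play_rows --pt "0.4 0 0 0 0 0 0" --pt "0.9 0 0 0 0 0 0" --pt "1.4 0 0 0 0 0 0" --pt "1.8 0 0 0 0 0 0" --pt "2.0 0 0 0 0 0 0"

```text
clock: 3.65
position: [0.5868, -0.0591, 0.0274]
tool_rot: [3.141, -0.0, 1.64]
force: [-0.3, 0.1, -1.0]
grip_width: 0.0427
finger_force: 0.0
```

Call:
play_rows --pt "0.2 0 0 0 0 0 0" --pt "0.4 0 0 0 0 0 0" --pt "0.6 0 0 0 0 0 0" --pt "0.8 0 0 0 0 0 0" --pt "1.0 0 0 0 0 0 0"

```text
clock: 4.15
position: [0.586, -0.0497, 0.0273]
tool_rot: [-3.142, -0.0, 1.64]
force: [-0.3, 0.2, 0.2]
grip_width: 0.0425
finger_force: 0.0
```

Call:
play_rows --pt "0.2 0 0 0 0 0 0" --pt "0.4 0 0 0 0 0 0" --pt "0.6 0 0 0 0 0 0" --pt "0.8 0 0 0 0 0 0" --pt "1.0 0 0 0 0 0 0"

```text
clock: 4.65
position: [0.5853, -0.0399, 0.0273]
tool_rot: [3.142, 0.0, 1.64]
force: [-0.4, -3.1, -0.1]
grip_width: 0.0431
finger_force: 1.8
```

Call:
play_rows --pt "0.3 0 0 0 0 0 0" --pt "0.6 0 0 0 0 0 0" --pt "0.9 0 0 0 0 0 0" --pt "1.2 0 0 0 0 0 0" --pt "1.5 0 0 0 0 0 0"

```text
clock: 5.15
position: [0.5842, -0.0246, 0.0273]
tool_rot: [-3.142, 0.0, 1.64]
force: [0.5, -4.0, -1.3]
grip_width: 0.0427
finger_force: 1.8
```

Call:
play_rows --pt "0.3 0 0 0 0 0 0" --pt "0.6 0 0 0 0 0 0" --pt "0.9 0 0 0 0 0 0" --pt "1.2 0 0 0 0 0 0" --pt "1.5 0 0 0 0 0 0"

```text
clock: 5.65
position: [0.5832, -0.0097, 0.0273]
tool_rot: [-3.142, 0.0, 1.64]
force: [0.7, -3.6, 0.5]
grip_width: 0.043
finger_force: 1.8
```

Call:
play_rows --pt "0.3 0 0 0 0 0 0" --pt "0.6 0 0 0 0 0 0" --pt "0.9 0 0 0 0 0 0" --pt "1.2 0 0 0 0 0 0" --pt "1.5 0 0 0 0 0 0"

```text
clock: 6.15
position: [0.5822, 0.0053, 0.0273]
tool_rot: [-3.142, 0.0, 1.64]
force: [-0.3, -3.9, -1.1]
grip_width: 0.0427
finger_force: 1.8
```

```bash
python3 - <<'E'
from h import *
import cv2
to([.58,0,.026])
p,d=viewer.grab_frame('top')
cv2.imwrite('pics/t2.png',cv2.resize(p[150:250,160:350,::-1],None,fx=4,fy=4,interpolation=cv2.INTER_CUBIC))
E
```

```text
6.15 [0.5822 0.0053 0.0273] [-3.142  0.     1.64 ] [-0.3 -3.9 -1.1] 0.0427
q [-0.33  0.77  0.32  1.86 -0.41  0.58  0.32]
move cm [-0.52 -0.25  0.13] turn [-0.  0. -0.]
```

View pics/t2.png

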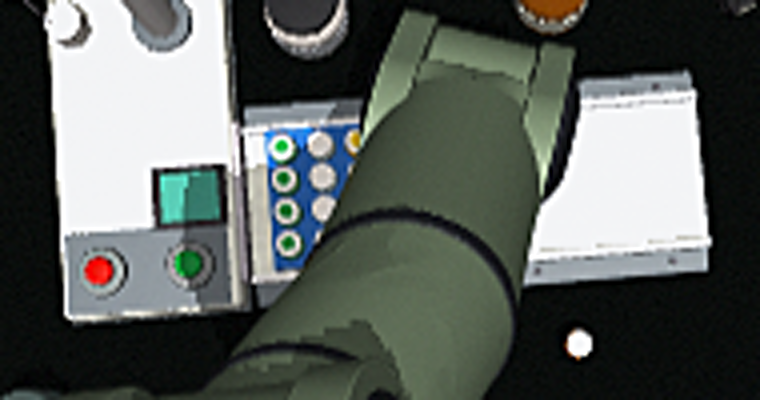

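The top crop shows the row still square and packed. Its front edge is at crop x≈267 and the stop at about 246, leaving roughly 16–20 mm. I'll push on and then creep until the force rises.

Call:
play_rows --pt "0.3 0 0 0 0 0 0" --pt "0.5 0 0 0 0 0 0" --pt "0.7 0 0 0 0 0 0" --pt "0.9 0 0 0 0 0 0" --pt "1.1 0 0 0 0 0 0"

```text
clock: 6.7
position: [0.5814, 0.0162, 0.0273]
tool_rot: [3.142, 0.0, 1.64]
force: [0.3, -3.4, -0.6]
grip_width: 0.0425
finger_force: 1.8
```

Call:
play_rows --pt "0.1 0 0 0 0 0 0" --pt "0.2 0 0 0 0 0 0" --pt "0.3 0 0 0 0 0 0" --pt "0.4 0 0 0 0 0 0" --pt "0.4 0 0 0 0 0 0"

```text
clock: 7.2
position: [0.5811, 0.0202, 0.0273]
tool_rot: [-3.142, -0.0, 1.64]
force: [-0.3, -3.0, -0.5]
grip_width: 0.0424
finger_force: 1.2
```

Call:
play_rows --pt "0.1 0 0 0 0 0 0" --pt "0.2 0 0 0 0 0 0" --pt "0.2 0 0 0 0 0 0" --pt "0.3 0 0 0 0 0 0" --pt "0.3 0 0 0 0 0 0"

```text
clock: 7.7
position: [0.5809, 0.0231, 0.0273]
tool_rot: [-3.142, -0.0, 1.64]
force: [0.1, -1.7, -0.5]
grip_width: 0.0425
finger_force: 1.3
```

Call:
play_rows --pt "0.05 0 0 0 0 0 0" --pt "0.1 0 0 0 0 0 0" --pt "0.15 0 0 0 0 0 0" --pt "0.2 0 0 0 0 0 0" --pt "0.2 0 0 0 0 0 0"

```text
clock: 8.2
position: [0.5808, 0.025, 0.0273]
tool_rot: [3.142, 0.0, 1.64]
force: [0.2, -4.0, -1.5]
grip_width: 0.0427
finger_force: 1.9
```

Call:
play_rows --pt "0.05 0 0 0 0 0 0" --pt "0.1 0 0 0 0 0 0" --pt "0.15 0 0 0 0 0 0" --pt "0.2 0 0 0 0 0 0" --pt "0.2 0 0 0 0 0 0"

```text
clock: 8.7
position: [0.5807, 0.0251, 0.0274]
tool_rot: [3.141, 0.002, 1.638]
force: [0.6, -13.4, -1.1]
grip_width: 0.0427
finger_force: 6.7
```

Call:
play_rows --pt "0.05 0 0 0 0 0 0" --pt "0.1 0 0 0 0 0 0" --pt "0.15 0 0 0 0 0 0" --pt "0.2 0 0 0 0 0 0" --pt "0.2 0 0 0 0 0 0"

```text
clock: 9.2
position: [0.5807, 0.0252, 0.0274]
tool_rot: [3.141, 0.004, 1.637]
force: [1.6, -21.8, -0.8]
grip_width: 0.0427
finger_force: 11.5
```

It's firmly home: the force rose to 22 N with no further motion. Now I'll back off slowly and lift.

Call:
play_rows --pt "-0.3 0 0 0 0 0 0" --pt "-0.7 0 0 0 0 0 0" --pt "-1.4 0 0 0 0 0 0" --pt "-2.4 0 0 0 0 0 0" --pt "-3.4 0 0 0 0 0 0"

```text
clock: 9.7
position: [0.583, -0.0057, 0.0273]
tool_rot: [3.141, -0.0, 1.64]
force: [0.2, -0.4, -0.4]
grip_width: 0.0427
finger_force: 0.0
```

Call:
play_rows --pt "0 0 -3 0 0 0 -1" --pt "0 0 -6 0 0 0 -1" --pt "0 0 -9 0 0 0 -1" --pt "0 0 -11.5 0 0 0 -1" --pt "0 0 -12 0 0 0 -1"

```text
clock: 10.2
position: [0.5841, -0.0057, 0.15]
tool_rot: [3.138, -0.0, 1.639]
force: [-0.0, 0.4, -1.1]
grip_width: 0.0002
finger_force: 0.0
```

```bash
python3 - <<'E'
from h import *
import cv2
to([.5176,.2277,.145])
c=viewer.camera_info('wrist'); p,d=viewer.grab_frame('wrist')
cv2.imwrite('pics/w2.png',p[:,:,::-1]); np.savez('w2.npz',p=p,d=d,R=c['R'],t=c['t'])
E
```

```text
10.2 [ 0.5841 -0.0057  0.15  ] [ 3.138 -0.     1.639] [-0.   0.4 -1.1] 0.0002
q [-0.38  0.59  0.42  1.8  -0.32  0.81  0.27]
move cm [23.74 -5.04  0.49] turn [ 0.004 -0.    -0.001]
```

View pics/w2.png

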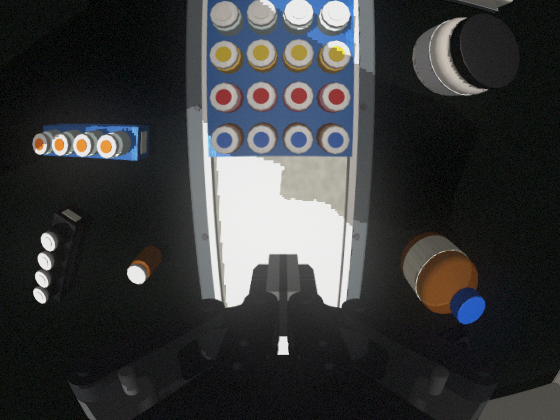

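The wrist view shows the racks packed tight and square, with the tail edge at v≈157 and the spare rack and loose vial in place. Next I'll move partway to the key and measure it from close up.

Call:
play_rows --pt "2.5 -0.9 0 0 0 0 -1" --pt "6 -2.2 0 0 0 0 -1" --pt "9.5 -3.5 0 0 0 0 -1" --pt "12 -4.5 0 0 0 0 -1" --pt "12 -4.5 0 0 0 0 -1"

```text
clock: 10.75
position: [0.5279, 0.1149, 0.1462]
tool_rot: [-3.139, -0.001, 1.644]
force: [1.0, -1.0, 0.6]
grip_width: -0.0
finger_force: 0.0
```

```bash
python3 - <<'E'
from h import *
import cv2
to([.5176,.2277,.1])
c=viewer.camera_info('wrist'); p,d=viewer.grab_frame('wrist')
cv2.imwrite('pics/w3.png',p[:,:,::-1])
H,S,V=[a.astype(int) for a in cv2.split(cv2.cvtColor(p,cv2.COLOR_RGB2HSV))]
for nm,m in [('g',(H>45)&(H<80)&(S>150)&(V>50)),('r',((H<6)|(H>174))&(S>150)&(V>60))]:
    n,l,s,k=cv2.connectedComponentsWithStats(m.astype('uint8'))
    for i in range(1,n):
        if s[i,4]>150: print(nm,k[i].round(1),s[i],wray(c,*k[i],.063).round(4))
E
```

```text
10.75 [0.5279 0.1149 0.1462] [-3.139e+00 -1.000e-03  1.644e+00] [ 1.  -1.   0.6] -0.0
q [-0.63  0.54  0.43  1.92 -0.32  0.75  0.05]
move cm [11.32 -0.19  4.63] turn [-0.002 -0.001  0.004]
g [284.4  54.3] [269  46  29  24 220] [0.5197 0.2312 0.063 ]
```

View pics/w3.png

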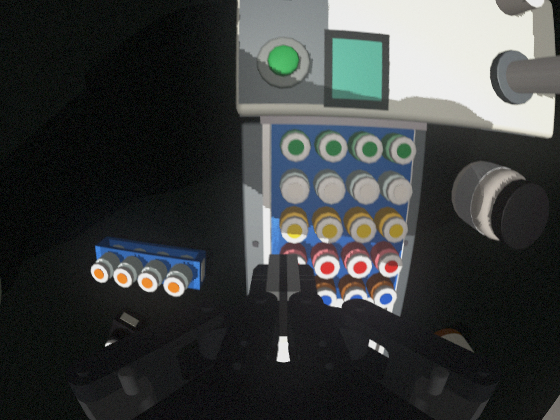

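In the wrist view the green key spans u 267–301 and v 45–76, so its centre is about (284,60). With the top view that puts it at (0.5185, 0.228). The row fills the lane up to the stop (v≈125). I'll move over the key.

Call:
play_rows --pt "3 0 0 0 0 0 -1" --pt "6.5 -0.1 0 0 0 0 -1" --pt "9.5 -0.1 0 0 0 0 -1" --pt "11.4 -0.1 1 0 0 0 -1" --pt "11.4 -0.1 3 0 0 0 -1"

```text
clock: 11.3
position: [0.5213, 0.2274, 0.1167]
tool_rot: [3.14, -0.001, 1.642]
force: [0.5, -0.2, -0.0]
grip_width: -0.0003
finger_force: 0.0
```

```bash
python3 -c "
from h import *
to([.5185,.228,.068])"
```

```text
11.3 [0.5213 0.2274 0.1167] [ 3.140e+00 -1.000e-03  1.642e+00] [ 0.5 -0.2 -0. ] -0.0003
q [-0.8   0.62  0.4   1.86 -0.35  0.72 -0.12]
move cm [ 0.07 -0.28  4.86] turn [ 0.001 -0.001  0.002]
```

Call:
play_rows --pt "0.1 -0.2 1.5 0 0 0 -1" --pt "0.1 -0.2 3 0 0 0 -1" --pt "0.1 -0.2 4 0 0 0 -1" --pt "0.1 -0.2 4.6 0 0 0 -1" --pt "0.1 -0.2 4.8 0 0 0 -1"

```text
clock: 11.8
position: [0.5189, 0.2257, 0.0687]
tool_rot: [-3.141, 0.0, 1.639]
force: [-0.1, 0.1, 0.9]
grip_width: -0.0
finger_force: 0.0
```

Call:
play_rows --pt "0 0 0.2 0 0 0 -1" --pt "0 0 0.4 0 0 0 -1" --pt "0 0 0.5 0 0 0 -1" --pt "0 0 0.6 0 0 0 -1" --pt "0 0 0.6 0 0 0 -1"

```text
clock: 12.3
position: [0.5191, 0.2263, 0.0635]
tool_rot: [3.141, -0.0, 1.64]
force: [1.4, -1.2, 3.3]
grip_width: -0.0
finger_force: 1.5
```

Call:
play_rows --pt "0 0 0.1 0 0 0 -1" --pt "0 0 0.2 0 0 0 -1" --pt "0 0 0.3 0 0 0 -1" --pt "0 0 0.4 0 0 0 -1" --pt "0 0 0.4 0 0 0 -1"

```text
clock: 12.8
position: [0.5193, 0.2263, 0.0606]
tool_rot: [3.141, -0.001, 1.639]
force: [-5.2, -4.1, 32.6]
grip_width: 0.0001
finger_force: 15.6
```

The key is bottomed: spring-like force at 63.5 mm, then a hard stop at 60.6 mm, which matches 6 mm of travel. I'll lift straight up.

Call:
play_rows --pt "0 0 -0.5 0 0 0 -1" --pt "0 0 -2 0 0 0 -1" --pt "0 0 -5 0 0 0 -1" --pt "0 0 -8 0 0 0 -1" --pt "0 0 -10 0 0 0 -1"

```text
clock: 13.3
position: [0.5189, 0.2264, 0.1616]
tool_rot: [3.141, -0.001, 1.64]
force: [-0.8, -0.1, -0.7]
grip_width: -0.0
finger_force: 0.0
```

Call:
play_rows --pt "-4 0 -2 0 0 0 -1" --pt "-8 0 -2 0 0 0 -1" --pt "-11 0 -2 0 0 0 -1" --pt "-12 0 -2 0 0 0 -1" --pt "-12 0 -2 0 0 0 -1"

```text
clock: 13.8
position: [0.5271, 0.1054, 0.1798]
tool_rot: [-3.142, -0.0, 1.638]
force: [-0.4, 0.1, -0.5]
grip_width: -0.0
finger_force: 0.0
```

```bash
python3 - <<'E'
from h import *
import cv2
to([.5,.2,.2])
p,d=viewer.grab_frame('wrist'); cv2.imwrite('pics/w4.png',p[:,:,::-1])
E
```

```text
13.8 [0.5271 0.1054 0.1798] [-3.142 -0.     1.638] [-0.4  0.1 -0.5] -0.0
q [-0.65  0.49  0.46  1.9  -0.29  0.82  0.04]
move cm [ 9.62 -2.07 -2.02] turn [-0.    -0.    -0.002]
```

View pics/w4.png

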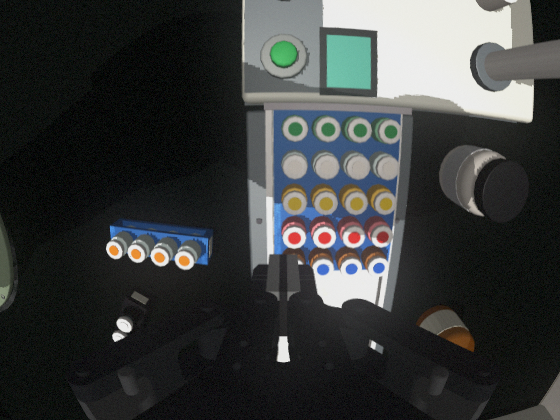

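The last wrist view shows the green key up again at (284,55), the five racks packed and square at the stop, and the tool clear of everything. Handing in.

```bash
python3 -c "
from workcell import bot
print(bot.job_done())"
```

```text
the job is handed in; nothing more can be done
None
```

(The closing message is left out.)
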